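Snap the new water filter onto the coffee machine tank's spigot

ROBOT

A 7-joint arm with a two-finger parallel gripper is mounted at the origin on the work surface. World frame = base frame: x ahead of the robot, y to its left, z up, the work surface at z = 0. Lengths are in m, angles in rad, forces in N, time in s.
With the tool pointing down it reaches from about 0.4 to 0.9 m from the base axis. Payload 5.5 kg.
Tool frame: the origin (TCP) lies midway between the tips of the shut fingers; the grasp point (between the pads) lies 19 mm behind it (manip.grip_depth is the distance from the TCP to the grasp point, in m); z points along the fingers, y is the line along which they close (so a half turn about z gives the same grasp; the last joint's range is limited). The gripper opens to 92 mm and grips with 3 to 60 N. Pads are 19 mm wide; open, the fingers measure 130 mm over their backs; the gripper's body (75 mm by 190 mm) begins 47 mm behind the grasp point.
Start: joints at [-1.048, 0.501, -0.427, 1.55, 0.221, 1.138, -0.21], TCP at [0.167, 0.628, 0.227] pointing down, gripper open.
Joint ranges: [-2.88, 2.88], [-0.31, 2.03], [-1.54, 1.56], [0.2, 2.42], [-1.41, 4.55], [0.19, 2.02], [-2.57, 2.57]. Speed limits (rad/s): [2.57, 2.57, 3.14, 3.14, 3.14, 3.14, 3.14].

INTERFACE

Orientations are given as a unit quaternion [x, y, z, w].
In Python, from bench import manip, effector, viewer gives the robot as it stands. Calls block until the motion is done:
- manip.move_pose(position, orientation): joint-space move of the TCP to a pose.
- manip.servo_line(position, ori=None, vel=0.15): straight line of the TCP; ori=None keeps the orientation; vel is the mean speed in m/s.
- manip.movej(angles): joint-space move.
- effector.open_jaws() and effector.close(f_grip=None): open the fingers fully, or close them until they stop; f_grip is the grip in N (None keeps the last).
- manip.sleep(seconds).
- manip.solve_ik(position, orientation): joint angles nearest the present ones, or None.
- viewer.get_image(name): name is "side" or "top"; returns the picture (400x640x3 uint8, red, green, blue); there is no depth.
- viewer.get_calibration(name): a dict with "vfov" (degrees; the focal length in pixels is half the picture's height over the tangent of half this angle, whatever the lens; pixels are square), "cx", "cy" (the principal point, pixels), "eye" and "attitude" of the camera in the world. Camera axes: x right, y down, z forward; pixel columns grow to the right and rows downward; lengths in m; the calibration is good to about 2 mm. A picture is of the moment at which its call begins. get_calibration takes no time and is no camera call.
A pose or a line that the arm cannot do raises manip.PlanningError and nothing moves.
- manip.hand_in(): hands the job in; it is judged then, once.
Readings, each from a call of its own:
- manip.current_clock(): time.
- manip.current_q(): joint angles.
- manip.current_joint_velocities(): joint speeds.
- manip.current_tau(): joint torques, N m.
- manip.current_tool_pos(): TCP position.
- manip.current_tcp_rot(): TCP orientation.
- manip.current_force(): force on the tool from outside, world axes, zero at the start.
- manip.current_wrist_torque(): the same for the moment, N m.
- manip.current_finger_gap(): finger opening in m.
- manip.current_gripper_force(): force on a finger pad.
Only numpy, scipy, OpenCV 4.12 (cv2) and the standard library are available. Lean on these libraries where they do the work, as an engineer would, in place of code of your own. Each camera call takes 0.05 s, during which the arm holds its last target. There are 200 camera calls.

TASK

Fit the new water filter to the coffee machine's empty water tank: stand the cartridge upright on the spigot in the tank's floor, press it straight down until it clicks, and keep pressing so that its foot sits fully home on the rubber seal. Finish while still holding the cartridge pressed firmly down on the seal - do not let go of it at the end - and leave the other things on the counter where they are.

Things in the scene. Friction and masses are not known exactly. Their poses are not given: they have to be found in the camera images.
- filter: The filter cartridge: a straight white plastic cylinder, 46 mm in diameter, 120 mm tall, standing upright, slits round its middle, fine ribs round its top, a low bar across the top; 0.1 to 0.15 kg. Origin: centre of its underside, z up. Its foot is a snap cap: a round socket open below, 36 mm deep, mouth 26 mm wide (lip 4 mm thick). Grip it anywhere round, best about 100 mm above its foot.
- tank: The open water tank: clear walls, grey floor and rim, 220 mm (its x) by 140 mm (its y), 105 mm tall, walls 4 mm, floor 5 mm. It stands firmly and does not shift. Origin: centre of its underside, z up. A grey finger lug sticks out 15 mm from the rim at its +x end. The spigot stands on its floor, 45 mm from the centre towards its -x end, on its y centre line.
- spigot_tip (a point): Top of the spigot: a white stud, 22 mm in diameter with a 7 mm conical tip, standing 32 mm above the seal. Four round sprung snap beads round it, 10.5 mm above the seal, stand out to 31 mm across. The cartridge's lip meets them about 15 mm above the seal: pushing past takes some 10 to 15 N, at about 10 mm the force drops (the click) and the beads then draw it on down.
- seat (a point): Centre of the top face of the black rubber sealing washer at the foot of the spigot, 9 mm above the counter. Axes as the tank's (z up). When the cartridge is home, its origin is at this point.
- seal: The black rubber sealing washer round the foot of the spigot, 44 mm in diameter, 4 mm thick. Origin: centre of its underside, on the tank's floor. The cartridge's foot is pressed against it.
- descaler: Bystander: white bottle with a narrower neck and grey cap, 52 mm in diameter, 128 mm tall. Origin: centre of underside.
- cup: Bystander: white cup without handle, 68 mm across, 75 mm tall. Origin: centre of underside.
- plates: Bystander: stack of four plates, 160 mm across, 58 mm tall. Origin: centre of underside.
- jug: Bystander: steel milk jug with a handle, 72 mm across, 90 mm tall. Origin: centre of underside.
- carton: Bystander: the cartridge's empty open carton lying on its side, 56 mm wide (x), 130 mm long (y), 56 mm tall. Origin: centre of underside.
- tank_lid: Bystander: the tank's flat grey lid, lying on the counter, 220 x 140 mm, 18 mm thick. Origin: centre of underside.
- mug: Bystander: mug with a handle, 76 mm across, 88 mm tall. Origin: centre of underside.

How it is judged:
By the outcome, as a careful person would: the job done as asked, in the order asked, and still so for the second after the job is handed in, while the arm keeps its last pose, push and grip.
It also fails if it takes over 51 s, if anything falls off the work surface, if the arm or the gripper's body presses on something with over 40 N, if the wrist force passes 120 N, or if a joint passes its speed limit or range.

## Working session

There is one attempt and no reset: what is moved stays moved. The work goes in short steps, each a Python script; the robot and the scene stay as the last script left them, time stands still between calls to the robot, and variables do not carry over. Pictures are saved under pics/ and viewed, at most 10 in all, crops included, and the job is handed in when it is done.

```bash
ls; mkdir -p pics; python3 - <<'E'
from bench import manip, effector, viewer
import cv2
for n in("side","top"):
    cv2.imwrite(f"pics/{n}0.png",viewer.get_image(n)[:,:,::-1]); print(n,viewer.get_calibration(n))
print(manip.current_tcp_rot(),manip.current_tool_pos(),manip.current_clock())
E
```

```text
pics
side {'vfov': 50.416738349552304, 'cx': 319.14272184289035, 'cy': 205.96562083627742, 'eye': array([-0.19244544, -0.82335188,  0.92548895]), 'attitude': array([ 0.83748162, -0.32748023,  0.16406124, -0.40554301])}
top {'vfov': 57.27302849941523, 'cx': 328.75842131544726, 'cy': 197.59787713737398, 'eye': array([ 0.4211247 , -0.01131094,  1.11787719]), 'attitude': array([-0.69736342,  0.71290516, -0.04498224,  0.05854142])}
[ 1.29530530e-01  9.91575068e-01 -8.39577215e-04 -1.47601050e-04] [0.16686012 0.62759071 0.22581086] 0.1
```

View pics/side0.png

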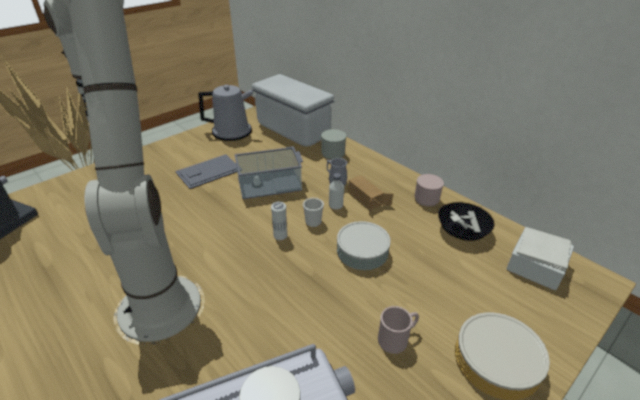

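View pics/top0.png

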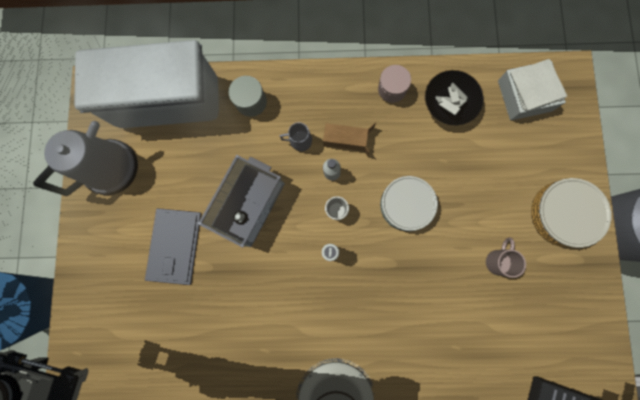

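The top view shows the tank at about (243,200) with the spigot near (240,217), and the filter, seen as a round top with a bar, at (330,253). In the side view the filter is at (280,220) and the tank at (269,173). I'll enlarge both.

```bash
python3 - <<'E'
import cv2,numpy as np
t=cv2.imread("pics/top0.png");s=cv2.imread("pics/side0.png")
a=cv2.resize(t[145:275,190:355],None,fx=4.8,fy=4.5,interpolation=2)
a=cv2.resize(t[145:270,190:350],None,fx=4.8,fy=4.8,interpolation=2);cv2.imwrite("pics/tc.png",a)
b=cv2.resize(s[135:255,220:350],None,fx=5,fy=5,interpolation=2);cv2.imwrite("pics/sc.png",b)
E
```

```text
(no output)
```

View pics/tc.png

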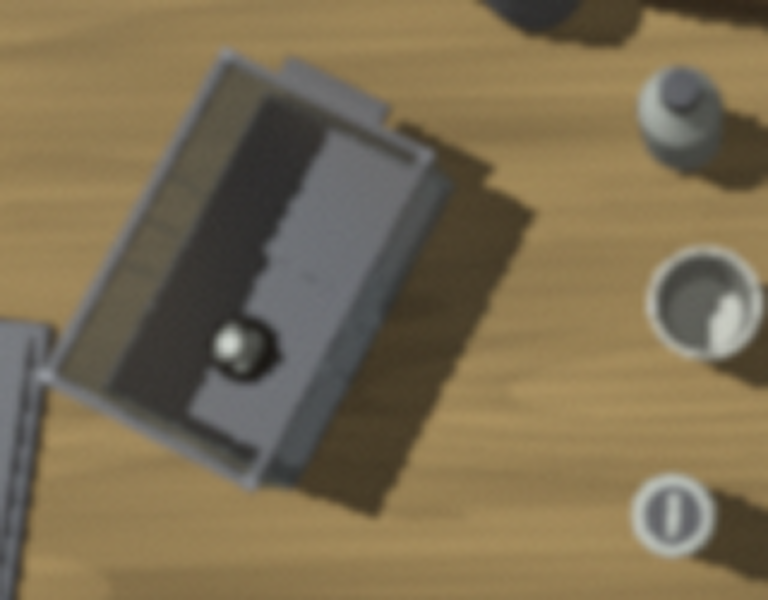

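View pics/sc.png

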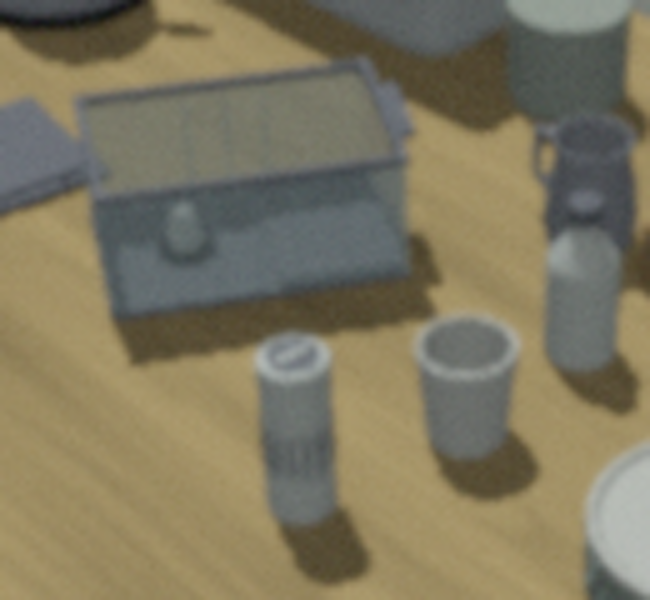

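The top crop shows the rim corners at (226,50), (435,153), (253,488) and (42,376), the spigot tip at (230,342) and the filter top at (674,515). In the side crop the rim corners are at (80,98), (363,62), (405,160) and (95,195), the tip at (184,205) and the filter top at (295,357).

```bash
cat > h.py <<'E'
from bench import manip, effector, viewer
import numpy as np
from scipy.spatial.transform import Rotation as R
from scipy.optimize import least_squares
def proj(n,P):
    c=viewer.get_calibration(n); f=200/np.tan(np.radians(c["vfov"]/2))
    p=R.from_quat(c["attitude"]).inv().apply(np.atleast_2d(P)-c["eye"])
    return p[:,:2]/p[:,2:]*f+[c["cx"],c["cy"]]
def ray(n,uv,z):
    c=viewer.get_calibration(n); f=200/np.tan(np.radians(c["vfov"]/2))
    d=R.from_quat(c["attitude"]).apply(np.r_[(np.array(uv)-[c["cx"],c["cy"]])/f,1])
    return c["eye"]+d*(z-c["eye"][2])/d[2]
T=lambda p:(np.array(p)+.5)/4.8-.5+[190,145]
S=lambda p:(np.array(p)+.5)/5-.5+[220,135]
E
python3 - <<'E'
from h import *
np.set_printoptions(precision=4,suppress=True)
print("filter",ray("top",T((674,515)),.12),ray("side",S((295,357)),.12),"base side",ray("side",S((303,508)),0))
print("tip",ray("top",T((230,342)),.041),ray("side",S((184,205)),.041),"seal",ray("top",T((243,350)),.009))
tc=T([(226,50),(435,153),(253,488),(42,376)]); sc=S([(363,62),(405,160),(95,195),(80,98)])
L=np.array([(.11,.07),(.11,-.07),(-.11,-.07),(-.11,.07)])
def corners(v):
    c,s=np.cos(v[2]),np.sin(v[2]); return np.c_[L@np.array([[c,s],[-s,c]])+v[:2],np.full(4,.105)]
for names in (("top",),("side",),("top","side")):
    fn=lambda v:np.concatenate([(proj(n,corners(v))-{"top":tc,"side":sc}[n]).ravel() for n in names])
    r=least_squares(fn,[.55,.2,.9]); v=r.x
    print(names,v,"seat",v[:2]-.045*np.array([np.cos(v[2]),np.sin(v[2])])); print(r.fun.round(1))
E
```

```text
filter [0.4206 0.006  0.12  ] [0.4207 0.0064 0.12  ] base side [0.4169 0.0029 0.    ]
tip [0.532  0.2795 0.041 ] [0.5343 0.2856 0.041 ] seal [0.53   0.2797 0.009 ]
('top',) [ 0.5709  0.2573 -0.495 ] seat [0.5313 0.2787]
[ 0.3 -0.3 -0.3  0.  -0.1  0.   0.2  0.2]
('side',) [ 0.5708  0.2617 -0.5048] seat [0.5314 0.2835]
[ 0.9 -0.2  0.2 -0.3 -0.2  0.7 -0.9 -0.5]
('top', 'side') [ 0.5704  0.2583 -0.4972] seat [0.5309 0.2798]
[ 0.  -0.1 -0.6  0.3 -0.6  0.2 -0.2  0.3  1.2  0.1  0.9  0.   0.4  1.2
 -0.6  0. ]
```

Both cameras agree: the filter is at about (0.4206, 0.006) and the seat at about (0.531, 0.280). I'll grasp the filter and lift it.

```bash
python3 - <<'E'
from h import *
import cv2
np.set_printoptions(precision=4,suppress=True)
q=[0,1,0,0]; x,y=.4206,.006
manip.move_pose([x,y,.25],q); print(manip.current_clock(),manip.current_tool_pos())
manip.servo_line([x,y,.082],vel=.15); f0=manip.current_force()
print(manip.current_clock(),manip.current_tool_pos(),f0)
effector.close(f_grip=50); print(manip.current_finger_gap(),manip.current_gripper_force(),manip.current_force())
manip.servo_line([x,y,.24],vel=.2)
print(manip.current_clock(),manip.current_tool_pos(),manip.current_force(),manip.current_finger_gap())
manip.servo_line([.531,.280,.24],vel=.2); manip.sleep(.2)
print(manip.current_clock(),manip.current_tool_pos(),manip.current_force())
a=viewer.get_image("top")[:,:,::-1];b=viewer.get_image("side")[:,:,::-1]
c=np.hstack([cv2.resize(a[130:260,180:280],None,fx=4,fy=4,interpolation=2),cv2.resize(b[100:230,200:300],None,fx=4,fy=4,interpolation=2)])
cv2.imwrite("pics/c1.png",c)
E
```

```text
2.4917 [0.4208 0.0068 0.25  ]
3.7583 [0.4212 0.0061 0.0826] [0.8667 0.0412 0.0995]
0.04479548213659993 50.00016152858734 [-1.2282  0.6103  0.6508]
5.4917 [0.4197 0.0059 0.239 ] [-0.1363  0.2491 -1.3316] 0.0456054018088661
7.3167 [0.5311 0.2793 0.2403] [ 0.1162 -1.0575 -2.422 ]
```

View pics/c1.png

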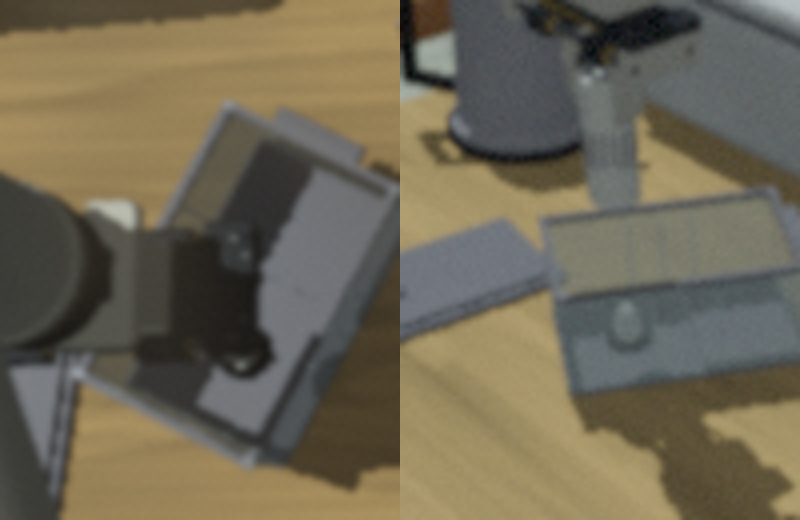

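The filter is held upright above the tank. In the side half of the picture its foot is at about (612,200) and the spigot tip at (628,303). I'll lower it to just above the tip and compare again.

```bash
python3 - <<'E'
from h import *
import cv2
np.set_printoptions(precision=4,suppress=True)
manip.servo_line([.5315,.2805,.130],vel=.12); manip.sleep(.2)
p=manip.current_tool_pos();print(manip.current_clock(),p,manip.current_force(),R.from_quat(manip.current_tcp_rot()).as_matrix()[:,2])
b=viewer.get_image("side")[:,:,::-1]
cv2.imwrite("pics/c2.png",cv2.resize(b[125:205,215:315],None,fx=7,fy=7,interpolation=2))
C=lambda n,P:(proj(n,P)-[215,125]+.5)*7-.5
z=p[2]-.0826
th=np.linspace(0,2*np.pi,8,endpoint=False)
print("foot centre",C("side",[p[0],p[1],z]),"foot L/R",[ (c[0].min(),c[0].max(),c[:,1].max()) for c in [C("side",np.c_[p[0]+.023*np.cos(np.linspace(0,6.28,60)),p[1]+.023*np.sin(np.linspace(0,6.28,60)),np.full(60,z)])][0:1] for c in [c] for c in [c.reshape(1,-1,2).reshape(-1,2)] for c in [np.array(c)] for c in [c]] )
print("tip if aligned",C("side",[p[0],p[1],.041]),"seat",C("side",[p[0],p[1],.009]), "per 5mm x,y",C("side",[p[0]+.005,p[1],.041]),C("side",[p[0],p[1]+.005,.041]))
E
```

```text
8.6833 [0.532  0.2808 0.1309] [-0.0681  0.5326 -1.2647] [ 0.0014  0.0007 -1.    ]
foot centre [[293.7639 351.154 ]] foot L/R [(np.float64(328.9605236223965), np.float64(334.8541250452507), np.float64(375.88728644449236))]
tip if aligned [[294.893  362.6437]] seat [[299.7777 412.3508]] per 5mm x,y [[302.5679 359.0687]] [[289.2394 358.7006]]
```

View pics/c2.png

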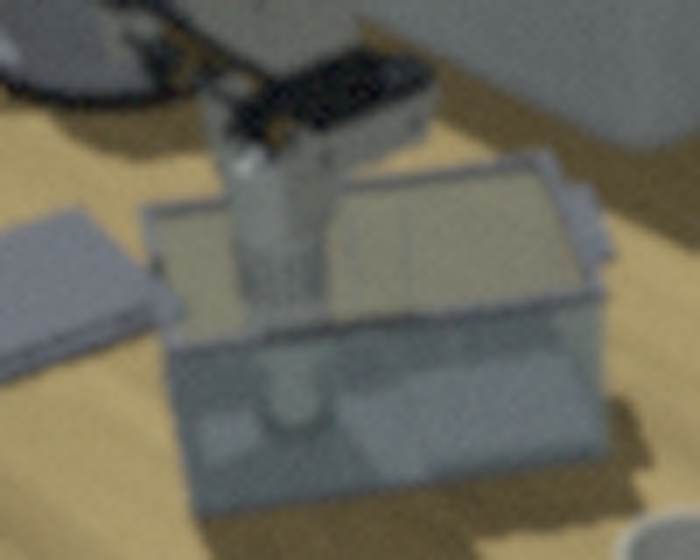

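The spigot at about (294,385) lies under the filter (x≈288), matching the projection, so the two are aligned. I'll lower it with force monitoring.

```bash
python3 - <<'E'
from h import *
np.set_printoptions(precision=4,suppress=True)
x,y=.5315,.2800
for z in np.arange(.126,.1079,-.003):
    manip.servo_line([x,y,z],vel=.04)
    f=manip.current_force(); p=manip.current_tool_pos()
    print(round(manip.current_clock(),2),round(z,4),p,f,manip.current_wrist_torque())
    if f[2]>9 or np.hypot(f[0],f[1])>8: break
E
```

```text
8.98 0.126 [0.5312 0.2797 0.1257] [-0.1965  0.1167 -2.026 ] [-0.0299  0.0164  0.0199]
9.23 0.123 [0.5313 0.2799 0.1226] [ 0.086  -0.5818 -0.9372] [ 0.0091 -0.0212 -0.0601]
9.48 0.12 [0.5313 0.2799 0.1197] [-0.0687  0.3252 -1.3004] [-0.0131  0.0127  0.0362]
9.73 0.117 [0.5313 0.2799 0.1167] [-0.1979 -0.6124 -1.0035] [-0.0328  0.0458 -0.0313]
9.98 0.114 [0.5313 0.2799 0.1137] [-0.1739  0.3062 -2.2593] [-0.0035  0.0357  0.0184]
10.23 0.111 [0.5313 0.2799 0.1107] [ 1.0143 -0.2408 -0.5168] [ 0.0196  0.0802 -0.004 ]
10.48 0.108 [0.5313 0.2799 0.1077] [ 0.1276  0.8114 -1.4958] [-0.0609 -0.0019 -0.0338]
```

The foot is about 16 mm above the seal, over the stud and touching nothing. Next I'll press through the beads.

```bash
python3 - <<'E'
from h import *
np.set_printoptions(precision=4,suppress=True)
x,y=.5315,.2800
for z in np.arange(.1065,.080,-.0015):
    manip.servo_line([x,y,z],vel=.02)
    f=manip.current_force(); p=manip.current_tool_pos()
    print(round(manip.current_clock(),2),round(z,4),p,f,manip.current_wrist_torque())
    if f[2]>(25 if z>.095 else 30) or np.hypot(f[0],f[1])>15: break
E
```

```text
10.73 0.1065 [0.5314 0.28   0.1065] [-0.4577 -0.6067 -1.1631] [-0.0429  0.089  -0.0462]
10.98 0.105 [0.5315 0.2798 0.1053] [-1.3402 -1.1333  3.6778] [-0.4131  0.4931  0.0151]
11.23 0.1035 [0.5319 0.28   0.1044] [-2.2716 -0.9913  6.5878] [-0.5486  0.6589 -0.026 ]
11.48 0.102 [0.5319 0.2801 0.1031] [-2.6603 -1.4227  8.9878] [-0.5734  0.741   0.0279]
11.73 0.1005 [0.5315 0.2798 0.1008] [-2.0006 -2.273   4.624 ] [-0.4438  0.4773 -0.0471]
11.98 0.099 [0.5312 0.2797 0.0981] [ 0.9711 -0.6141 -5.0446] [-0.1195 -0.1143 -0.0163]
12.23 0.0975 [0.5306 0.2796 0.0957] [  1.3868   0.6097 -14.8185] [ 0.187  -0.5795 -0.0031]
12.48 0.096 [0.5306 0.2795 0.0946] [  1.0815   0.7398 -17.0134] [ 0.1806 -0.3968 -0.0376]
12.73 0.0945 [0.531  0.2796 0.0942] [ -0.1166  -0.9969 -12.26  ] [-0.1792  0.0896  0.0262]
12.98 0.093 [0.5316 0.28   0.0935] [-1.2006 -1.5348 -7.332 ] [-0.3748  0.3651 -0.0192]
13.23 0.0915 [0.5324 0.2807 0.0924] [-0.6505 -0.3026 -3.1873] [-0.142   0.1476  0.0051]
13.48 0.09 [0.5325 0.2807 0.0911] [-0.8262 -0.1393  2.6868] [-0.2289  0.304   0.0288]
13.73 0.0885 [0.5327 0.2807 0.091 ] [-3.5734 -2.0233 14.5374] [-0.7074  1.0058 -0.0229]
13.98 0.087 [0.533  0.2808 0.091 ] [-5.9631 -3.5228 23.7995] [-1.1382  1.7904 -0.0096]
14.23 0.0855 [0.5334 0.2809 0.0909] [-8.3097 -5.4907 32.697 ] [-1.641   2.371   0.0176]
```

It clicked (force reversal at about 10 mm) and the foot is home at TCP z≈0.091 with 33 N. I'll ease off the sideways load, check that it holds, and look.

```bash
python3 - <<'E'
from h import *
import cv2
np.set_printoptions(precision=4,suppress=True)
effector.close(f_grip=60)
for t in ([.5303,.2793,.0855],[.5295,.2787,.0850]):
    manip.servo_line(t,vel=.02); manip.sleep(.5)
    print(manip.current_clock(),manip.current_tool_pos(),manip.current_force(),manip.current_wrist_torque(),R.from_quat(manip.current_tcp_rot()).as_matrix()[:,2],manip.current_gripper_force())
b=viewer.get_image("side")[:,:,::-1]
cv2.imwrite("pics/c3.png",cv2.resize(b[125:205,215:315],None,fx=7,fy=7,interpolation=2))
E
```

```text
15.2 [0.533  0.2808 0.0909] [-7.1104 -4.083  29.4274] [-1.2155  1.7781  0.0253] [ 0.0057  0.0029 -1.    ] 60.030582547187805
15.95 [0.5329 0.2807 0.0909] [-6.1262 -3.2593 30.9304] [-1.1766  1.6182  0.0374] [ 0.0072  0.0039 -1.    ] 60.03507435321808
```

View pics/c3.png

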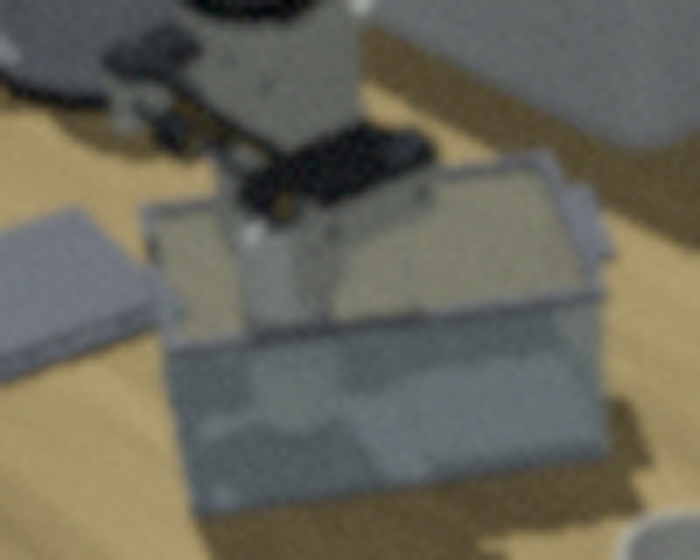

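The cartridge stands upright with its foot down over the spigot and the seal hidden, at about (295,415). The push is steady at about 31 N, so I'll hand in.

```bash
python3 - <<'E'
from bench import manip
print(manip.current_force(),manip.current_tool_pos(),manip.current_clock()); print(manip.hand_in())
E
```

```text
[-6.09629467 -2.87082221 30.39483113] [0.53286556 0.28075707 0.0908496 ] 16.0
the job is handed in; nothing more can be done
None
```

The filter clicked onto the spigot and its foot sits home on the seal; I handed the job in at 16 s with the gripper still holding it down at about 30 N, and no verdict was returned.

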